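# Index the assembly fixture by one turn of its hand wheel

## Task

Push the hand wheel of the indexing table round by its red handle, clockwise as seen from above, through exactly one full turn, so that the handle stands at the yellow index arm again and the dial has brought the next brass bushing to the green post. Use only the outside of the fingers: do not grip or force the handle, do not run on past the mark, do not lift the bushings, and leave everything else on the bench alone. Finish with the arm clear of everything.

Things in the scene. Friction and masses are not known exactly. Their poses are not given: they have to be found in the camera images.
- fixture: Indexing table, bolted down. Origin on the bench under the common vertical axis of hand wheel and dial. Round teal base, radius 150 mm. Aluminium dial, radius 140 mm, top 23 mm up, six black nests 115 mm out, tops 35 mm up; 1/6 turn per wheel turn, same sense. Yellow index arm on the -x side, top 84 mm up, from 95 to 169 mm out. Green post on the +x side, 155 to 169 mm out, top 72 mm up.
- handwheel (a joint): Angle of the level steel hand wheel, rad: 0 at the start with the handle at the yellow index arm, growing clockwise seen from above, 6.283 after one turn; it can turn on past that, or back. Steady drag of about 4 N at the handle; it stays where it is left. Rim: mean radius 75 mm, 18 mm thick, top 87 mm above the bench; hub top 94 mm.
- wheel_axis (a point): A point on the hand wheel's vertical axis, 109 mm above the bench, level with the middle of the handle. Fixed.
- handle (a point): Middle of the red upright handle on the wheel's rim: a round post of 22 mm diameter, from 90 to 128 mm above the bench, 75 mm from the wheel's axis. It goes round with the wheel.
- bushing_center (a point): Centre of the next brass bushing (25 mm diameter, 30 mm high, about 80 g, loose in a nest of the dial with 1.5 mm play all round). At the start it is one nest (60 degrees) from the green post; it rides with the dial.
- spare_bushing_center (a point): Centre of the other brass bushing, the same kind, in the nest after that.
- station (a point): The place inside the green post, 115 mm from the axis and 41 mm above the bench, where the next bushing's centre must come. Fixed on the fixture.
- screw_cup: Bystander: blue plastic cup of screws, 72 mm across, 45 mm high, standing beside the fixture. Origin at its underside's centre.
- screwdriver: Bystander: screwdriver about 200 mm long, lying beside the fixture along its own x axis.
- oil_bottle: Bystander: yellow oil bottle, 52 mm across, 130 mm high, out at the side.
- power_driver: Bystander: teal and black cordless driver lying on its side, about 135 x 190 x 44 mm, out at the side.
- gauge_block: Bystander: steel gauge block 60 x 35 x 25 mm, out at the side.
- mug: Bystander: blue mug, 76 mm across, 85 mm high, out at the side.

How it is judged (in metres and radians):
On the way:
1. the wheel has been pushed clockwise past half a turn (value of joint handwheel above 3.3 rad), for 0.05 s.
At the end, for the whole second after the job is handed in: The wheel stands still, exactly one turn clockwise from its start within 0.17 rad (10 degrees, 13 mm at the handle); the next bushing is in its nest within 9 mm of the place at the green post; the spare bushing is still seated in its nest (value of joint handwheel between 6.11319 and 6.45319 rad and velocity of joint handwheel between -0.05 and 0.05 rad/s and distance between bushing_center and station below 0.009 m and z of spare_bushing_center in the frame of fixture between 0.035 and 0.047 m); the robot touches nothing.
It fails at once if the handle was run more than 0.5 rad (29 degrees) past one turn (value of joint handwheel above 6.78319 rad).
It fails at once if the wheel was turned backwards by more than 0.4 rad (23 degrees) from its start (value of joint handwheel below -0.4 rad).
It fails at once if the fixture or its handle was gripped or forced: more than 35 N (contact force between the fingers and fixture above 35 N).
It fails at once if a bushing was lifted by more than 10 mm (z of any of bushing_center, spare_bushing_center in the frame of fixture above 0.051 m).
It fails at once if a bystander (cup, screwdriver, bottle, power driver, gauge block or mug) was moved by more than 20 mm (distance of any of screw_cup, screwdriver, oil_bottle, power_driver, gauge_block, mug from where it was at the start of the episode above 0.02 m).
It also fails if it takes over 58 s, if anything falls off the work surface, if the arm or the gripper's body presses on something with over 40 N, if the wrist force passes 120 N, or if a joint passes its speed limit or range.

## Robot

A 6-joint arm with a two-finger parallel gripper is mounted at the origin on the work surface. World frame = base frame: x ahead of the robot, y to its left, z up, the work surface at z = 0. Lengths are in mm, angles in rad, forces in N, time in s.
With the tool pointing down it reaches from about 300 to 1000 mm from the base axis. Payload 5.1 kg.
Tool frame: the origin (TCP) lies between the finger pads; the fingertips stand 8 mm ahead of it and the grasp point (between the pads) lies 11 mm behind it; z points along the fingers, y is the line along which they close (so a half turn about z gives the same grasp; the last joint's range is limited). The gripper opens to 95 mm and grips with 3 to 60 N. Pads are 20 mm wide; open, the fingers measure 119 mm over their backs; the gripper's body (75 mm by 180 mm) begins 59 mm behind the grasp point.
Start: joints at [1.247, 0.124, 1.65, -0, 1.367, -0.083], TCP at [155.034, 631.228, 222.656] pointing down, gripper open.
Joint ranges: [-2.61, 2.61], [-1.02, 2.33], [0.03, 2.71], [-1.35, 4.49], [0.32, 2.68], [-2.91, 2.91]. Speed limits (rad/s): [2.57, 2.57, 3.14, 3.14, 3.14, 3.14].

## Interface

Orientations are given as a unit quaternion [w, x, y, z].
In Python, from plant import bot gives the robot as it stands.
- The arm moves only by the tool servo_tool, never from a script. Its argument "motion" is a list of rows, each an object of numbers: "gripper": the opening, from 0 (shut) to 1 (fully open); "x", "y", "z": the shift along the tool's x, y, z in cm; "rx", "ry", "rz": the turn, a rotation vector about the tool's x, y, z in rad. A call has 1 to 5 rows; each row shifts and turns the commanded pose from where the row before left it, along the tool's axes as they then stand; what a row does not reach is not made up. A row lasts 1/12 s, in which the tool goes at most 41.7 mm and 7.16 degrees, less where a joint would pass 70% of its speed; a pose out of reach is approached as far as the arm can. A call with a gripper value outside its range is refused whole. The fingers move at their own pace and stop on an object; the grip force is fixed at half the most. Time passes only in rows, so rows that do not move let the fingers close. It gives the time, the measured TCP pose, the force, the opening and the grip force at its end, in the units of the state.
- bot.state(): the state, without advancing time (a new reading comes with each control period).
- bot.get_image(name): name is "scene" or "top"; returns a dict with "frame" (420x560x3 uint8, blue, green, red), "depth" (420x560 float32, mm along the optical axis (not along the pixel's ray), 0 where there is no reading), "fx", "fy", "cx", "cy" (pixels), "R" (3x3) and "t" (3): a world point X has camera coordinates R X + t. Camera axes: x right, y down, z forward; pixel columns grow to the right and rows downward; lengths in mm; the calibration is good to about 2 mm. A picture is of the moment at which its call begins.
- bot.job_done(): hands the job in; it is judged then, once.
Trained networks look in a picture, given as the dict that the camera call returned (one of the last four; its "shot" number tells which), for a name from the list of things; names that differ only in an ending like _2 or _b are one class to them, and where a whole thing is asked for, a point or a joint stands for the part that bears it (a point fixed in the world has none). Each returns a list of dicts, best first, with "confidence" (0 to 1); they miss things now and then, are a little off and sometimes report something else, mostly with a low value. They report only what shows in the picture. A call takes as long as a camera call.
- bot.search_frame(label, picture): "extent" ([centre column, centre row, width, height] in pixels, round what is visible of it).
The state is a dict: "clock": time; "joint_positions": joint angles; "qvel": joint speeds; "effort": joint torques, N m; "eef_pos": TCP position; "tcp_rot": TCP orientation; "wrist_force": force on the tool from outside, world axes, zero at the start; "moment": the same for the moment, N m; "opening": opening from 0.0 (shut) to 1.0 (fully open); "gripper_force": force on a finger pad.
Only numpy, scipy, OpenCV 4.12 (cv2) and the standard library are available. Lean on these libraries where they do the work, as an engineer would, in place of code of your own. Each camera call takes 0.05 s, during which the arm holds its last target. There are 200 camera calls.

## Working session

There is one attempt and no reset: what is moved stays moved. The work goes in short steps, Python scripts to look and compute and a tool call to move; the robot and the scene stay as the last step left them, time stands still between calls to the robot, and variables do not carry over. Pictures are saved under pics/ and viewed, at most 10 in all, crops included, and the job is handed in when it is done.

Besides the shell and the picture viewer there is one more tool, called after ">>>" as a command line: name --argument value ..., lists and objects as JSON in quotes. servo_tool: Moves the arm, as the interface text tells. Its arguments: {"type":"object","properties":{"motion":{"type":"array","items":{"type":"object","properties":{"gripper":{"type":"number"},"x":{"type":"number"},"y":{"type":"number"},"z":{"type":"number"},"rx":{"type":"number"},"ry":{"type":"number"},"rz":{"type":"number"}}}}},"required":["motion"]}

```bash
mkdir -p pics; ls
cat > h.py <<'E'
import numpy as np, cv2
from plant import bot
def px2w(p,u,v,z=None):
    R=np.array(p["R"]);t=np.array(p["t"])
    ray=np.array([(u-p["cx"])/p["fx"],(v-p["cy"])/p["fy"],1.])
    c=-R.T@t; d=R.T@ray
    if z is not None: return c+d*(z-c[2])/d[2]
    return c+d*p["depth"][int(round(v)),int(round(u))]
E
python3 - <<'E'
from h import *
s=bot.state(); print({k:np.round(v,3).tolist() for k,v in s.items()})
for n in("scene","top"):
    p=bot.get_image(n); cv2.imwrite(f"pics/{n}0.png",p["frame"])
    print(n,np.round(p["R"],3).tolist(),np.round(p["t"],1),p["fx"])
    for l in("fixture","handle","handwheel","bushing_center","screw_cup","screwdriver","oil_bottle","mug"):
        for r in bot.search_frame(l,p)[:2]:
            e=r["extent"]; print(l,np.round(e,1),round(r["confidence"],2),np.round(px2w(p,e[0],e[1]),0))
E
```

```text
pics
{'clock': 0.0, 'joint_positions': [1.247, 0.125, 1.652, -0.0, 1.368, -0.083], 'qvel': [-0.002, 0.001, -0.002, 0.001, -0.001, -0.001], 'effort': [0.002, -41.758, -35.995, 0.078, 0.049, -0.0], 'eef_pos': [154.826, 630.645, 221.392], 'tcp_rot': [-0.0, 0.12, 0.993, -0.001], 'wrist_force': [-0.574, -0.603, -0.026], 'moment': [0.03, 0.005, -0.01], 'gripper_force': 0.0, 'opening': 0.998}
scene [[-0.371, 0.928, -0.01], [0.605, 0.234, -0.761], [-0.704, -0.289, -0.649]] [ 199.5 -236.3 1950.7] 516.8397795038774
fixture [269.4 237.8 115.   86.2] 0.68 [618.  22.  79.]
fixture [269.6 218.3  53.1  38.8] 0.53 [557.  -2.  94.]
handle [282.7 251.6   9.8  14.6] 0.69 [640.  70.  61.]
handle [268.8 220.6  55.   38.9] 0.59 [561.  -3.  88.]
handwheel [270.8 219.7  57.3  38.4] 0.89 [564.   4.  96.]
bushing_center [244.1 251.    7.5  12.7] 0.54 [668. -36.  51.]
screw_cup [268.6 238.9 120.1  82.9] 0.63 [573.  -0.  26.]
screw_cup [161.  194.6  24.   23.9] 0.61 [ 521. -397.   40.]
screwdriver [415.7 236.5  17.   28.8] 0.65 [394. 402.  15.]
oil_bottle [456.6 226.7  22.9  28.3] 0.96 [392. 505.  88.]
mug [454.6 256.9  38.3  40.1] 0.85 [509. 515.  81.]
top [[0.026, -1.0, 0.008], [-0.984, -0.027, -0.178], [0.178, -0.003, -0.984]] [ -41.1  538.2 1360.6] 461.57351820127985
fixture [275.6 209.1 109.8 110.5] 0.86 [518. -10.  71.]
fixture [252.4 175.8  11.   12.7] 0.18 [630.  66.  25.]
handle [277.1 202.8  56.1  54.4] 0.57 [534. -14.  93.]
handwheel [278.2 199.   60.9  59.4] 0.77 [544. -17.  98.]
bushing_center [289.6 169.8   7.4   7.4] 0.48 [645. -50.  54.]
screw_cup [402.7 215.8  26.4  24.3] 0.83 [ 515. -401.   34.]
screwdriver [145.4 239.4  11.6  66.5] 0.53 [424. 392.   2.]
screwdriver [277.6 208.9 113.1 111.7] 0.4 [521. -16.  62.]
oil_bottle [102.8 254.9  23.8  16.9] 0.63 [367. 486.  88.]
mug [104.9 220.7  39.8  26.6] 0.81 [478. 521.   5.]
```

Run:
```python
import cv2,numpy as np
a=cv2.imread("pics/top0.png")[120:300,170:385];b=cv2.imread("pics/scene0.png")[170:310,190:350]
cv2.imwrite("pics/a.png",np.hstack([cv2.resize(a,(400,335),interpolation=2),cv2.resize(b,(383,335),interpolation=2)]))
```

```text
(no output)
```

View pics/a.png

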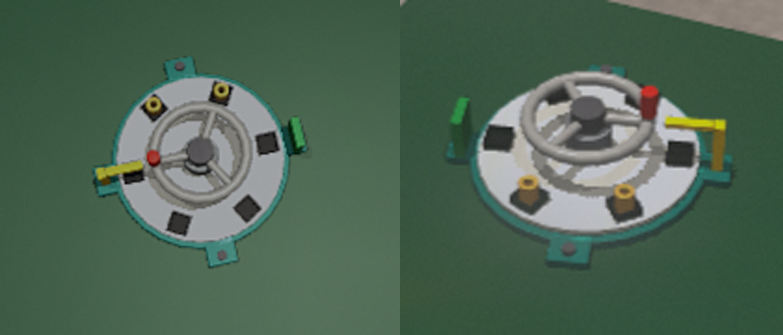

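View pics/top0.png

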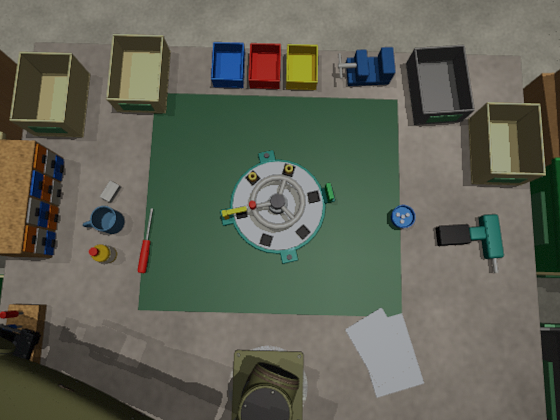

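The pictures show the table in the middle of the mat. In the top view the wheel hub is near (278,200) and the red handle near (253,205), on the robot's +y side at the yellow arm. The green post is at about (329,192). Next I'll fit the rim from depth and locate the handle by its colour.

```bash
cat >> h.py <<'E'
from scipy.optimize import least_squares
def cloud(p):
    v,u=np.mgrid[0:420,0:560]; d=p["depth"]
    c=np.stack([(u-p["cx"])/p["fx"]*d,(v-p["cy"])/p["fy"]*d,d],-1)
    return (c-np.array(p["t"]))@np.array(p["R"])
def red(p):
    h=cv2.cvtColor(p["frame"],cv2.COLOR_BGR2HSV).astype(int)
    return ((h[...,0]<8)|(h[...,0]>172))&(h[...,1]>130)&(h[...,2]>60)
def handle(p,axis,z0=104,z1=140):
    w=cloud(p); m=red(p)&(np.hypot(w[...,0]-axis[0],w[...,1]-axis[1])<115)&(p["depth"]>0)
    v,u=np.nonzero(m); 
    return m.sum(),w[m],u,v
E
python3 - <<'E'
from h import *
for n in("top","scene"):
    p=bot.get_image(n); w=cloud(p); g=(p["depth"]>0)&~red(p)
    z=w[...,2]; r0=np.hypot(w[...,0]-540,w[...,1]+14)
    m=g&(z>79)&(z<97)&(r0<100)&(r0>50)
    P=w[m]
    f=least_squares(lambda q:np.hypot(P[:,0]-q[0],P[:,1]-q[1])-75,[540,-14],loss="soft_l1",f_scale=4)
    print(n,"rim",f.x,len(P),np.median(np.abs(f.fun)),np.median(P[:,2]))
    k,H,u,v=handle(p,f.x); print("handle",k,np.median(H,0),H[:,2].max(), "px",u.mean(),v.mean(),"at z109/120",px2w(p,u.mean(),v.mean(),109),px2w(p,u.mean(),v.mean(),120))
    h=cv2.cvtColor(p["frame"],cv2.COLOR_BGR2HSV)
    for nm,lo,hi in(("green",50,72),("yellow",22,32)):
        M=(h[...,0]>=lo)&(h[...,0]<=hi)&(h[...,1]>150)&(h[...,2]>70)&(z>45)&(z<95)&(np.hypot(w[...,0]-f.x[0],w[...,1]-f.x[1])<180)&(np.hypot(w[...,0]-f.x[0],w[...,1]-f.x[1])>90)
        if M.sum(): c=np.median(w[M],0); print(nm,M.sum(),c,np.degrees(np.arctan2(c[1]-f.x[1],c[0]-f.x[0])))
E
```

```text
top rim [540.75705501 -14.98762895] 900 4.578714768405298 85.11161429035442
handle 49 [521.18889811  57.59110891 127.16356354] 133.23666081762843 px 252.0408163265306 204.42857142857142 at z109/120 [523.93262105  58.60428082 109.        ] [521.97591018  57.9330518  120.        ]
green 20 [ 577.37262624 -167.03224824   70.61318403] -76.45978500762187
yellow 132 [509.22113534 111.35500734  82.79562041] 104.0150117809235
scene rim [547.92575497 -10.26941237] 715 3.865484091638308 85.4050154077237
handle 82 [533.26580331  62.74762594 119.79209982] 132.4836577759444 px 293.6829268292683 211.9390243902439 at z109/120 [521.95160818  58.86109487 109.        ] [533.9745314  63.0670444 120.       ]
green 45 [ 584.54499266 -169.53426229   72.01684789] -77.05122558396106
yellow 144 [512.81652564 130.88275661  83.11415127] 103.96790987028565
```

>>> servo_tool --motion '[{"gripper": 0, "rz": 0.12}, {"gripper": 0, "rz": 0.12}, {"gripper": 0}]'

```text
validation failed for argument at $.mo...
```

>>> servo_tool --motion '[{"x": 0, "y": 0, "z": 0, "rx": 0, "ry": 0, "rz": 0.12, "gripper": 0}, {"x": 0, "y": 0, "z": 0, "rx": 0, "ry": 0, "rz": 0.12, "gripper": 0}, {"x": 0, "y": 0, "z": 0, "rx": 0, "ry": 0, "rz": 0, "gripper": 0}]'

```text
clock: 1.25
eef_pos: [155.0, 631.2, 222.7]
tcp_rot: [-0.0, 0.239, 0.971, 0.0]
wrist_force: [0.0, 0.3, -0.5]
opening: 0.848
gripper_force: 0.0
```

>>> servo_tool --motion '[{"x": 0, "y": 0, "z": 0, "rx": 0, "ry": 0, "rz": -0.12, "gripper": 0}, {"x": 0, "y": 0, "z": 0, "rx": 0, "ry": 0, "rz": -0.12, "gripper": 0}, {"x": 0, "y": 0, "z": 0, "rx": 0, "ry": 0, "rz": -0.12, "gripper": 0}, {"x": 0, "y": 0, "z": 0, "rx": 0, "ry": 0, "rz": -0.12, "gripper": 0}, {"x": -0.5, "y": -1, "z": 0, "rx": 0, "ry": 0, "rz": 0, "gripper": 0}]'

```text
clock: 1.67
eef_pos: [159.6, 621.8, 222.6]
tcp_rot: [-0.0, -0.003, 1.0, 0.0]
wrist_force: [-0.1, 0.1, 0.8]
opening: 0.495
gripper_force: 0.0
```

>>> servo_tool --motion '[{"x": -1.65, "y": -2.9, "z": 0, "rx": 0, "ry": 0, "rz": 0, "gripper": 0}, {"x": -1.65, "y": -2.9, "z": 0, "rx": 0, "ry": 0, "rz": 0, "gripper": 0}, {"x": -1.65, "y": -2.9, "z": 0, "rx": 0, "ry": 0, "rz": 0, "gripper": 0}, {"x": -1.65, "y": -2.9, "z": 0, "rx": 0, "ry": 0, "rz": 0, "gripper": 0}, {"x": -1.65, "y": -2.9, "z": 0, "rx": 0, "ry": 0, "rz": 0, "gripper": 0}]'

```text
clock: 2.08
eef_pos: [243.0, 474.1, 222.6]
tcp_rot: [0.0, 0.001, 1.0, -0.0]
wrist_force: [-0.2, 0.0, -0.2]
opening: 0.143
gripper_force: 0.0
```

>>> servo_tool --motion '[{"x": -1.65, "y": -2.9, "z": 0, "rx": 0, "ry": 0, "rz": 0, "gripper": 0}, {"x": -1.65, "y": -2.9, "z": 0, "rx": 0, "ry": 0, "rz": 0, "gripper": 0}, {"x": -1.65, "y": -2.9, "z": 0, "rx": 0, "ry": 0, "rz": 0, "gripper": 0}, {"x": -1.65, "y": -2.9, "z": 0, "rx": 0, "ry": 0, "rz": 0, "gripper": 0}, {"x": -1.65, "y": -2.9, "z": 0, "rx": 0, "ry": 0, "rz": 0, "gripper": 0}]'

```text
clock: 2.5
eef_pos: [325.1, 329.0, 222.7]
tcp_rot: [0.0, 0.001, 1.0, 0.0]
wrist_force: [0.8, -0.4, 1.0]
opening: 0.002
gripper_force: 0.0
```

>>> servo_tool --motion '[{"x": -1.65, "y": -2.9, "z": 0, "rx": 0, "ry": 0, "rz": 0, "gripper": 0}, {"x": -1.65, "y": -2.9, "z": 0, "rx": 0, "ry": 0, "rz": 0, "gripper": 0}, {"x": -1.65, "y": -2.9, "z": 0, "rx": 0, "ry": 0, "rz": 0, "gripper": 0}, {"x": -1.65, "y": -2.9, "z": 0, "rx": 0, "ry": 0, "rz": 0, "gripper": 0}, {"x": -1.65, "y": -2.9, "z": 0, "rx": 0, "ry": 0, "rz": 0, "gripper": 0}]'

```text
clock: 2.92
eef_pos: [407.4, 184.0, 222.8]
tcp_rot: [0.0, 0.001, 1.0, 0.0]
wrist_force: [0.4, 0.3, -0.4]
opening: 0.007
gripper_force: 0.0
```

>>> servo_tool --motion '[{"x": -1.7, "y": -2.8, "z": 0, "rx": 0, "ry": 0, "rz": 0, "gripper": 0}, {"x": -1.7, "y": -2.8, "z": 0, "rx": 0, "ry": 0, "rz": 0, "gripper": 0}, {"x": -1.7, "y": -2.8, "z": 0, "rx": 0, "ry": 0, "rz": 0, "gripper": 0}, {"x": -1.7, "y": -2.8, "z": 0, "rx": 0, "ry": 0, "rz": 0, "gripper": 0}, {"x": -1.7, "y": -2.8, "z": 0, "rx": 0, "ry": 0, "rz": 0, "gripper": 0}]'

```text
clock: 3.33
eef_pos: [492.2, 43.9, 222.8]
tcp_rot: [0.0, 0.001, 1.0, -0.0]
wrist_force: [0.0, 0.4, -0.1]
opening: 0.003
gripper_force: 0.0
```

>>> servo_tool --motion '[{"x": 0, "y": 0, "z": 2.2, "rx": 0, "ry": 0, "rz": 0, "gripper": 0}, {"x": 0, "y": 0, "z": 2.2, "rx": 0, "ry": 0, "rz": 0, "gripper": 0}, {"x": 0, "y": 0, "z": 2.2, "rx": 0, "ry": 0, "rz": 0, "gripper": 0}, {"x": 0, "y": 0, "z": 2.2, "rx": 0, "ry": 0, "rz": 0, "gripper": 0}, {"x": 0, "y": 0, "z": 2.0, "rx": 0, "ry": 0, "rz": 0, "gripper": 0}]'

```text
clock: 3.75
eef_pos: [491.3, 45.3, 113.4]
tcp_rot: [-0.0, 0.001, 1.0, -0.0]
wrist_force: [-0.3, 0.1, 0.2]
opening: 0.004
gripper_force: 0.0
```

```bash
cat > look.py <<'E'
import sys
from h import *
A=np.array([541,-15.])
out=[]
for n in("top","scene"):
    p=bot.get_image(n)
    k,H,u,v=handle(p,A)
    if k:
        x=px2w(p,u.mean(),v.mean(),124 if n=="top" else 112)[:2]; d=x-A
        print(n,k,x.round(1),"r",np.hypot(*d).round(1),"turned deg",((104-np.degrees(np.arctan2(d[1],d[0])))%360).round(1))
    f=p["frame"]; out.append(cv2.resize(f[140:270,200:360] if n=="top" else f[140:290,180:360],(395,320),interpolation=2))
s=bot.state(); d=s["eef_pos"][:2]-A
print(s["clock"],np.round(s["eef_pos"],1),"tool deg",((104-np.degrees(np.arctan2(d[1],d[0])))%360).round(1),"r",np.hypot(*d).round(1),np.round(s["wrist_force"],1))
if len(sys.argv)>1: cv2.imwrite(f"pics/{sys.argv[1]}.png",np.hstack(out))
E
python3 look.py b
```

```text
scene 84 [525.3  59.8] r 76.4 turned deg 2.2
3.85 [488.7  45.5 110.8] tool deg 333.2 r 80.0 [-0.6  0.7 -0.3]
```

View pics/b.png

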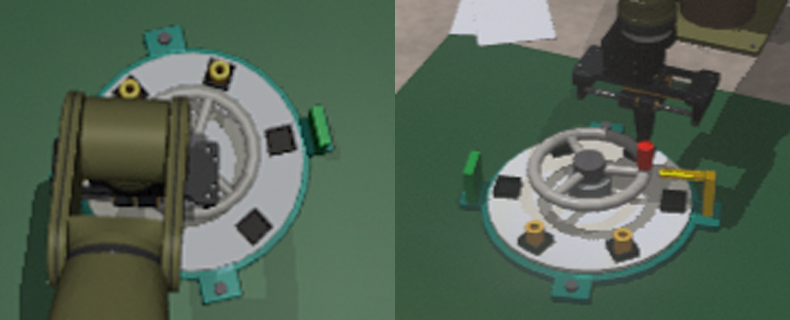

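The scene view shows the closed fingers standing just behind the handle at about (645,155) in the crop, clear of the yellow arm. Next I'll compute the arc rows.

Run:
```python
import numpy as np
A=np.array([541,-15.]);c=np.array([492.5,46.2])
ang=[125.4,122.4,119.4,116.4,113.4]
while ang[-1]>-225: ang.append(ang[-1]-6)
r=[]
for a in ang:
    t=A+75*np.array([np.cos(np.radians(a)),np.sin(np.radians(a))]); d=np.round((t-c)/10,2); c=c+10*d
    r.append((float(-d[0]+0),float(d[1])))
for i in range(0,len(r),5): print(i//5,round(ang[min(i+4,len(ang)-1)],1),[(round(a,2),round(b,2)) for a,b in r[i:i+5]])
```

```text
0 113.4 [(-0.51, -0.01), (-0.32, 0.22), (-0.34, 0.2), (-0.35, 0.19), (-0.35, 0.16)]
1 83.4 [(-0.74, 0.28), (-0.76, 0.19), (-0.77, 0.12), (-0.79, 0.03), (-0.78, -0.05)]
2 53.4 [(-0.78, -0.13), (-0.75, -0.21), (-0.73, -0.29), (-0.7, -0.36), (-0.65, -0.44)]
3 23.4 [(-0.61, -0.5), (-0.55, -0.56), (-0.48, -0.62), (-0.42, -0.66), (-0.35, -0.7)]
4 -6.6 [(-0.28, -0.74), (-0.19, -0.76), (-0.12, -0.77), (-0.03, -0.79), (0.05, -0.78)]
5 -36.6 [(0.13, -0.78), (0.21, -0.75), (0.29, -0.73), (0.36, -0.7), (0.44, -0.65)]
6 -66.6 [(0.5, -0.61), (0.56, -0.55), (0.62, -0.48), (0.66, -0.42), (0.7, -0.35)]
7 -96.6 [(0.74, -0.28), (0.76, -0.19), (0.77, -0.12), (0.79, -0.03), (0.78, 0.05)]
8 -126.6 [(0.78, 0.13), (0.75, 0.21), (0.73, 0.29), (0.7, 0.36), (0.65, 0.44)]
9 -156.6 [(0.61, 0.5), (0.55, 0.56), (0.48, 0.62), (0.42, 0.66), (0.35, 0.7)]
10 -186.6 [(0.28, 0.74), (0.19, 0.76), (0.12, 0.77), (0.03, 0.79), (-0.05, 0.78)]
11 -216.6 [(-0.13, 0.78), (-0.21, 0.75), (-0.29, 0.73), (-0.36, 0.7), (-0.44, 0.65)]
12 -228.6 [(-0.5, 0.61), (-0.56, 0.55)]
```

>>> servo_tool --motion '[{"x": -0.51, "y": -0.01, "z": 0, "rx": 0, "ry": 0, "rz": 0, "gripper": 0}, {"x": -0.32, "y": 0.22, "z": 0, "rx": 0, "ry": 0, "rz": 0, "gripper": 0}, {"x": -0.34, "y": 0.2, "z": 0, "rx": 0, "ry": 0, "rz": 0, "gripper": 0}, {"x": -0.35, "y": 0.19, "z": 0, "rx": 0, "ry": 0, "rz": 0, "gripper": 0}, {"x": -0.35, "y": 0.16, "z": 0, "rx": 0, "ry": 0, "rz": 0, "gripper": 0}]'

```text
clock: 4.27
eef_pos: [511.5, 53.5, 115.8]
tcp_rot: [0.0, 0.0, 1.0, -0.0]
wrist_force: [-3.4, -1.7, 1.3]
opening: 0.004
gripper_force: 1.6
```

>>> servo_tool --motion '[{"x": -0.74, "y": 0.28, "z": 0, "rx": 0, "ry": 0, "rz": 0, "gripper": 0}, {"x": -0.76, "y": 0.19, "z": 0, "rx": 0, "ry": 0, "rz": 0, "gripper": 0}, {"x": -0.77, "y": 0.12, "z": 0, "rx": 0, "ry": 0, "rz": 0, "gripper": 0}, {"x": -0.79, "y": 0.03, "z": 0, "rx": 0, "ry": 0, "rz": 0, "gripper": 0}, {"x": -0.78, "y": -0.05, "z": 0, "rx": 0, "ry": 0, "rz": 0, "gripper": 0}]'

```text
clock: 4.68
eef_pos: [548.9, 59.0, 114.5]
tcp_rot: [-0.001, 0.0, 1.0, -0.001]
wrist_force: [-6.2, -3.7, 1.5]
opening: 0.002
gripper_force: 3.1
```

```bash
python3 look.py c
```

```text
scene 83 [576.3  55.2] r 78.6 turned deg 40.7
4.7833 [550.5  59.6 114.8] tool deg 21.2 r 75.2 [0.1 0.7 0.4]
```

>>> servo_tool --motion '[{"x": -0.78, "y": -0.13, "z": 0, "rx": 0, "ry": 0, "rz": 0, "gripper": 0}, {"x": -0.75, "y": -0.21, "z": 0, "rx": 0, "ry": 0, "rz": 0, "gripper": 0}, {"x": -0.73, "y": -0.29, "z": 0, "rx": 0, "ry": 0, "rz": 0, "gripper": 0}, {"x": -0.7, "y": -0.36, "z": 0, "rx": 0, "ry": 0, "rz": 0, "gripper": 0}, {"x": -0.65, "y": -0.44, "z": 0, "rx": 0, "ry": 0, "rz": 0, "gripper": 0}]'

```text
clock: 5.2
eef_pos: [584.3, 45.7, 114.1]
tcp_rot: [-0.002, 0.0, 1.0, 0.001]
wrist_force: [-5.2, 1.8, 0.4]
opening: 0.003
gripper_force: 2.1
```

>>> servo_tool --motion '[{"x": -0.61, "y": -0.5, "z": 0, "rx": 0, "ry": 0, "rz": 0, "gripper": 0}, {"x": -0.55, "y": -0.56, "z": 0, "rx": 0, "ry": 0, "rz": 0, "gripper": 0}, {"x": -0.48, "y": -0.62, "z": 0, "rx": 0, "ry": 0, "rz": 0, "gripper": 0}, {"x": -0.42, "y": -0.66, "z": 0, "rx": 0, "ry": 0, "rz": 0, "gripper": 0}, {"x": -0.35, "y": -0.7, "z": 0, "rx": 0, "ry": 0, "rz": 0, "gripper": 0}]'

```text
clock: 5.62
eef_pos: [609.9, 14.5, 114.8]
tcp_rot: [0.0, 0.0, 1.0, 0.0]
wrist_force: [-2.2, 3.9, 0.9]
opening: 0.003
gripper_force: 1.8
```

```bash
python3 look.py d
```

```text
scene 75 [619.5  -4.9] r 79.1 turned deg 96.7
5.7167 [610.6  13.2 115.1] tool deg 82.0 r 75.1 [-0.2 -0.3  0.6]
```

>>> servo_tool --motion '[{"x": -0.28, "y": -0.74, "z": 0, "rx": 0, "ry": 0, "rz": 0, "gripper": 0}, {"x": -0.19, "y": -0.76, "z": 0, "rx": 0, "ry": 0, "rz": 0, "gripper": 0}, {"x": -0.12, "y": -0.77, "z": 0, "rx": 0, "ry": 0, "rz": 0, "gripper": 0}, {"x": -0.03, "y": -0.79, "z": 0, "rx": 0, "ry": 0, "rz": 0, "gripper": 0}, {"x": 0.05, "y": -0.78, "z": 0, "rx": 0, "ry": 0, "rz": 0, "gripper": 0}]'

```text
clock: 6.13
eef_pos: [614.3, -23.5, 114.6]
tcp_rot: [-0.001, 0.0, 1.0, 0.001]
wrist_force: [-3.9, 6.9, 0.7]
opening: 0.004
gripper_force: 3.1
```

>>> servo_tool --motion '[{"x": 0.13, "y": -0.78, "z": 0, "rx": 0, "ry": 0, "rz": 0, "gripper": 0}, {"x": 0.21, "y": -0.75, "z": 0, "rx": 0, "ry": 0, "rz": 0, "gripper": 0}, {"x": 0.29, "y": -0.73, "z": 0, "rx": 0, "ry": 0, "rz": 0, "gripper": 0}, {"x": 0.36, "y": -0.7, "z": 0, "rx": 0, "ry": 0, "rz": 0, "gripper": 0}, {"x": 0.44, "y": -0.65, "z": 0, "rx": 0, "ry": 0, "rz": 0, "gripper": 0}]'

```text
clock: 6.55
eef_pos: [597.2, -55.6, 114.2]
tcp_rot: [-0.005, 0.001, 1.0, 0.005]
wrist_force: [-14.5, 21.8, 9.0]
opening: 0.007
gripper_force: 11.3
```

```bash
python3 look.py e
```

```text
scene 26 [592.6 -77.9] r 81.3 turned deg 154.6
6.65 [599.1 -58.4 114.1] tool deg 140.8 r 72.5 [-0.4  7.  -2.1]
```

View pics/e.png

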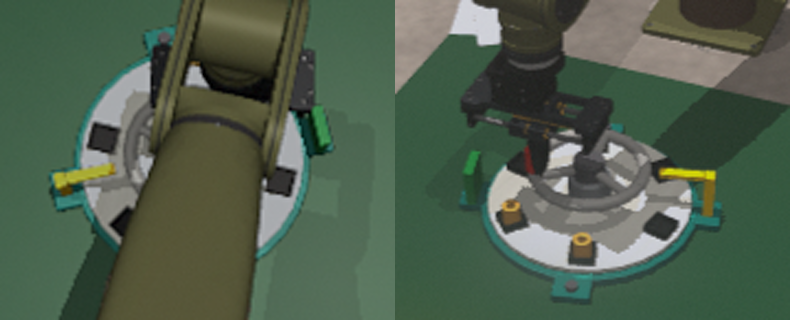

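The last push peaked at about 26 N because the face normal had drifted away from the direction of travel. I'll back off, turn the tool so its face stays square to the push, and check the range left on the last joint.

>>> servo_tool --motion '[{"x": 0, "y": 0.5, "z": 0, "rx": 0, "ry": 0, "rz": 0, "gripper": 0}, {"x": 0, "y": 0.7, "z": 0, "rx": 0, "ry": 0, "rz": 0, "gripper": 0}]'

```text
clock: 6.82
eef_pos: [601.4, -48.8, 115.3]
tcp_rot: [0.001, 0.001, 1.0, -0.001]
wrist_force: [-0.4, -0.8, 0.5]
opening: 0.003
gripper_force: 0.0
```

```bash
python3 look.py; python3 -c "
from h import *
s=bot.state();print(np.round(s['joint_positions'],3))"
```

```text
scene 61 [588.2 -76.5] r 77.5 turned deg 156.5
6.9167 [601.3 -47.8 115.3] tool deg 132.5 r 68.7 [-0.7  0.5 -0.1]
[-1.680e-01  1.110e-01  1.852e+00 -1.000e-03  1.177e+00 -1.739e+00]
```

```bash
cat > plan.py <<'E'
import numpy as np
A=np.array([541,-15.]); u=lambda a:np.array([np.cos(np.radians(a)),np.sin(np.radians(a))])
c=np.array([601.2,-47.7]); th=180.
rows=[]
def go(F,nang):
    global c,th
    rz=round(np.radians(th-(nang-90)%360 if False else (th+90)-(nang+360)),3)
    d=F-c; X=u(th); Y=np.array([np.sin(np.radians(th)),-np.cos(np.radians(th))])
    x,y=round(d@X/10,2),round(d@Y/10,2)
    c=c+10*(x*X+y*Y); th-=np.degrees(rz); rows.append((x,y,rz))
n0,n1=-90,-133.7; H0=A+75*u(-52.5)
for k in range(1,8):
    f=k/7; n=n0+f*(n1-n0); F=np.array([601.2,-47.7])*(1-f)+f*(H0-30*u(n1)); go(F,n)
for d in(28,26,24): go(H0-d*u(n1),n1)
N=41; 
for k in range(1,N+1):
    h=-52.5-5*k; e=17*k/N; n=h-90+8.8+e; go(A+75*u(h)-23*u(n),n)
for i in range(0,len(rows),5): print(i//5,[tuple(float(v) for v in r) for r in rows[i:i+5]])
print(c,th)
E
python3 plan.py
```

```text
0 [(-0.09, -0.07, 0.109), (-0.09, -0.07, 0.109), (-0.11, -0.05, 0.109), (-0.1, -0.04, 0.109), (-0.11, -0.03, 0.109)]
1 [(-0.12, -0.01, 0.109), (-0.11, -0.01, 0.109), (-0.0, -0.2, -0.0), (-0.0, -0.2, -0.0), (-0.0, -0.2, -0.0)]
2 [(-0.06, -0.75, 0.08), (-0.05, -0.65, 0.08), (-0.04, -0.64, 0.08), (-0.05, -0.65, 0.08), (-0.03, -0.64, 0.08)]
3 [(-0.04, -0.65, 0.08), (-0.02, -0.64, 0.08), (-0.03, -0.64, 0.08), (-0.02, -0.64, 0.08), (-0.01, -0.64, 0.08)]
4 [(-0.01, -0.64, 0.08), (-0.01, -0.64, 0.08), (0.0, -0.63, 0.08), (0.01, -0.64, 0.08), (0.01, -0.63, 0.08)]
5 [(0.01, -0.63, 0.08), (0.02, -0.63, 0.08), (0.02, -0.63, 0.08), (0.03, -0.62, 0.08), (0.03, -0.63, 0.08)]
6 [(0.03, -0.62, 0.08), (0.04, -0.63, 0.08), (0.05, -0.62, 0.08), (0.05, -0.62, 0.08), (0.05, -0.61, 0.08)]
7 [(0.06, -0.62, 0.08), (0.06, -0.61, 0.081), (0.07, -0.61, 0.08), (0.07, -0.61, 0.08), (0.07, -0.61, 0.08)]
8 [(0.08, -0.61, 0.08), (0.09, -0.6, 0.08), (0.08, -0.6, 0.08), (0.1, -0.61, 0.08), (0.09, -0.59, 0.08)]
9 [(0.1, -0.6, 0.08), (0.11, -0.59, 0.08), (0.11, -0.6, 0.08), (0.11, -0.59, 0.08), (0.12, -0.58, 0.08)]
10 [(0.12, -0.59, 0.08)]
[506.7072887   43.97466011] -51.70413235090492
```

>>> servo_tool --motion '[{"x": -0.09, "y": -0.07, "z": 0, "rx": 0, "ry": 0, "rz": 0.109, "gripper": 0}, {"x": -0.09, "y": -0.07, "z": 0, "rx": 0, "ry": 0, "rz": 0.109, "gripper": 0}, {"x": -0.11, "y": -0.05, "z": 0, "rx": 0, "ry": 0, "rz": 0.109, "gripper": 0}, {"x": -0.1, "y": -0.04, "z": 0, "rx": 0, "ry": 0, "rz": 0.109, "gripper": 0}, {"x": -0.11, "y": -0.03, "z": 0, "rx": 0, "ry": 0, "rz": 0.109, "gripper": 0}]'

```text
clock: 7.33
eef_pos: [605.7, -52.2, 115.1]
tcp_rot: [0.001, 0.272, 0.962, -0.0]
wrist_force: [-1.0, 0.1, 0.0]
opening: 0.005
gripper_force: 0.0
```

>>> servo_tool --motion '[{"x": -0.12, "y": -0.01, "z": 0, "rx": 0, "ry": 0, "rz": 0.109, "gripper": 0}, {"x": -0.11, "y": -0.01, "z": 0, "rx": 0, "ry": 0, "rz": 0.109, "gripper": 0}, {"x": 0, "y": -0.2, "z": 0, "rx": 0, "ry": 0, "rz": 0, "gripper": 0}, {"x": 0, "y": -0.2, "z": 0, "rx": 0, "ry": 0, "rz": 0, "gripper": 0}, {"x": 0, "y": -0.2, "z": 0, "rx": 0, "ry": 0, "rz": 0, "gripper": 0}]'

```text
clock: 7.75
eef_pos: [602.7, -57.8, 114.8]
tcp_rot: [0.0, 0.372, 0.928, -0.0]
wrist_force: [0.3, 0.2, -0.5]
opening: 0.003
gripper_force: 0.0
```

```bash
python3 look.py f
```

```text
scene 12 [590.  -81.3] r 82.4 turned deg 157.5
7.85 [602.5 -57.8 114.7] tool deg 138.8 r 74.9 [-0.8  0.8 -0.2]
```

View pics/f.png

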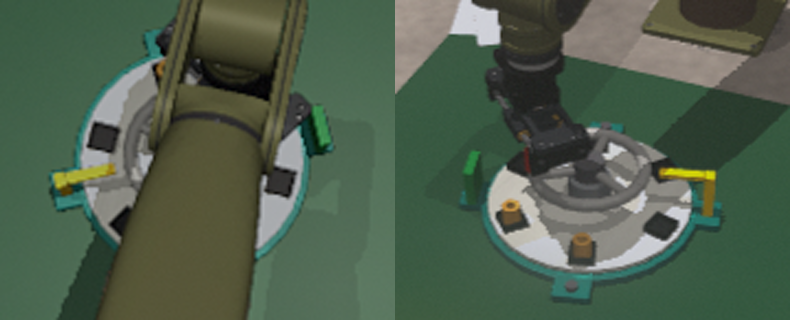

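The fingers are turned square behind the handle and not touching it yet, so I'll go on along the arc.

>>> servo_tool --motion '[{"x": -0.06, "y": -0.75, "z": 0, "rx": 0, "ry": 0, "rz": 0.08, "gripper": 0}, {"x": -0.05, "y": -0.65, "z": 0, "rx": 0, "ry": 0, "rz": 0.08, "gripper": 0}, {"x": -0.04, "y": -0.64, "z": 0, "rx": 0, "ry": 0, "rz": 0.08, "gripper": 0}, {"x": -0.05, "y": -0.65, "z": 0, "rx": 0, "ry": 0, "rz": 0.08, "gripper": 0}, {"x": -0.03, "y": -0.64, "z": 0, "rx": 0, "ry": 0, "rz": 0.08, "gripper": 0}]'

```text
clock: 8.27
eef_pos: [578.7, -79.0, 114.9]
tcp_rot: [0.001, 0.551, 0.835, 0.001]
wrist_force: [4.0, 1.9, -2.1]
opening: 0.008
gripper_force: 2.0
```

>>> servo_tool --motion '[{"x": -0.04, "y": -0.65, "z": 0, "rx": 0, "ry": 0, "rz": 0.08, "gripper": 0}, {"x": -0.02, "y": -0.64, "z": 0, "rx": 0, "ry": 0, "rz": 0.08, "gripper": 0}, {"x": -0.03, "y": -0.64, "z": 0, "rx": 0, "ry": 0, "rz": 0.08, "gripper": 0}, {"x": -0.02, "y": -0.64, "z": 0, "rx": 0, "ry": 0, "rz": 0.08, "gripper": 0}, {"x": -0.01, "y": -0.64, "z": 0, "rx": 0, "ry": 0, "rz": 0.08, "gripper": 0}]'

```text
clock: 8.68
eef_pos: [548.2, -88.5, 114.9]
tcp_rot: [0.001, 0.706, 0.709, 0.001]
wrist_force: [3.6, -0.7, -3.3]
opening: 0.004
gripper_force: 2.0
```

```bash
python3 look.py g
```

```text
scene 17 [526.7 -81.2] r 67.7 turned deg 206.2
8.7833 [547.1 -88.4 114.9] tool deg 189.2 r 73.7 [1.2 0.5 0.1]
```

Steady at about 4 N. Continuing.

>>> servo_tool --motion '[{"x": -0.01, "y": -0.64, "z": 0, "rx": 0, "ry": 0, "rz": 0.08, "gripper": 0}, {"x": -0.01, "y": -0.64, "z": 0, "rx": 0, "ry": 0, "rz": 0.08, "gripper": 0}, {"x": 0, "y": -0.63, "z": 0, "rx": 0, "ry": 0, "rz": 0.08, "gripper": 0}, {"x": 0.01, "y": -0.64, "z": 0, "rx": 0, "ry": 0, "rz": 0.08, "gripper": 0}, {"x": 0.01, "y": -0.63, "z": 0, "rx": 0, "ry": 0, "rz": 0.08, "gripper": 0}]'

```text
clock: 9.2
eef_pos: [517.0, -84.4, 115.1]
tcp_rot: [0.002, 0.832, 0.555, 0.001]
wrist_force: [3.2, -2.9, -2.3]
opening: 0.005
gripper_force: 2.0
```

>>> servo_tool --motion '[{"x": 0.01, "y": -0.63, "z": 0, "rx": 0, "ry": 0, "rz": 0.08, "gripper": 0}, {"x": 0.02, "y": -0.63, "z": 0, "rx": 0, "ry": 0, "rz": 0.08, "gripper": 0}, {"x": 0.02, "y": -0.63, "z": 0, "rx": 0, "ry": 0, "rz": 0.08, "gripper": 0}, {"x": 0.03, "y": -0.62, "z": 0, "rx": 0, "ry": 0, "rz": 0.08, "gripper": 0}, {"x": 0.03, "y": -0.63, "z": 0, "rx": 0, "ry": 0, "rz": 0.08, "gripper": 0}]'

```text
clock: 9.62
eef_pos: [490.5, -67.5, 115.2]
tcp_rot: [0.002, 0.925, 0.379, -0.0]
wrist_force: [0.9, -4.0, -0.8]
opening: 0.008
gripper_force: 2.0
```

```bash
python3 look.py i
```

```text
scene 70 [480.3 -49.7] r 70.0 turned deg 254.2
9.7167 [490.  -66.4 115. ] tool deg 238.8 r 72.4 [ 0.1 -0.7  0.6]
```

>>> servo_tool --motion '[{"x": 0.03, "y": -0.62, "z": 0, "rx": 0, "ry": 0, "rz": 0.08, "gripper": 0}, {"x": 0.04, "y": -0.63, "z": 0, "rx": 0, "ry": 0, "rz": 0.08, "gripper": 0}, {"x": 0.05, "y": -0.62, "z": 0, "rx": 0, "ry": 0, "rz": 0.08, "gripper": 0}, {"x": 0.05, "y": -0.62, "z": 0, "rx": 0, "ry": 0, "rz": 0.08, "gripper": 0}, {"x": 0.05, "y": -0.61, "z": 0, "rx": 0, "ry": 0, "rz": 0.08, "gripper": 0}]'

```text
clock: 10.13
eef_pos: [474.0, -40.9, 115.0]
tcp_rot: [0.001, 0.982, 0.188, -0.001]
wrist_force: [-1.1, -5.5, 1.6]
opening: 0.004
gripper_force: 2.1
```

>>> servo_tool --motion '[{"x": 0.06, "y": -0.62, "z": 0, "rx": 0, "ry": 0, "rz": 0.08, "gripper": 0}, {"x": 0.06, "y": -0.61, "z": 0, "rx": 0, "ry": 0, "rz": 0.08, "gripper": 0}, {"x": 0.07, "y": -0.61, "z": 0, "rx": 0, "ry": 0, "rz": 0.08, "gripper": 0}, {"x": 0.07, "y": -0.61, "z": 0, "rx": 0, "ry": 0, "rz": 0.08, "gripper": 0}, {"x": 0.07, "y": -0.61, "z": 0, "rx": 0, "ry": 0, "rz": 0.08, "gripper": 0}]'

```text
clock: 10.55
eef_pos: [470.2, -10.2, 114.8]
tcp_rot: [0.001, 1.0, -0.011, -0.001]
wrist_force: [-2.7, -4.5, 3.0]
opening: 0.004
gripper_force: 2.1
```

```bash
python3 look.py j
```

```text
scene 72 [473.4  11.4] r 72.6 turned deg 305.3
10.65 [470.6  -9.2 114.7] tool deg 288.7 r 70.6 [-0.1 -1.4  1.1]
```

>>> servo_tool --motion '[{"x": 0.08, "y": -0.61, "z": 0, "rx": 0, "ry": 0, "rz": 0.08, "gripper": 0}, {"x": 0.09, "y": -0.6, "z": 0, "rx": 0, "ry": 0, "rz": 0.08, "gripper": 0}, {"x": 0.08, "y": -0.6, "z": 0, "rx": 0, "ry": 0, "rz": 0.08, "gripper": 0}, {"x": 0.1, "y": -0.61, "z": 0, "rx": 0, "ry": 0, "rz": 0.08, "gripper": 0}, {"x": 0.09, "y": -0.59, "z": 0, "rx": 0, "ry": 0, "rz": 0.08, "gripper": 0}]'

```text
clock: 11.07
eef_pos: [479.5, 18.7, 114.4]
tcp_rot: [0.001, 0.978, -0.209, -0.002]
wrist_force: [-4.0, -2.0, 2.1]
opening: 0.004
gripper_force: 2.1
```

```bash
python3 look.py k
```

```text
scene 82 [489.7  38.7] r 74.3 turned deg 330.3
11.1667 [480.4  19.3 114.5] tool deg 313.5 r 69.7 [-0.5 -0.6  0.2]
```

>>> servo_tool --motion '[{"x": 0.1, "y": -0.6, "z": 0, "rx": 0, "ry": 0, "rz": 0.08, "gripper": 0}, {"x": 0.11, "y": -0.59, "z": 0, "rx": 0, "ry": 0, "rz": 0.08, "gripper": 0}, {"x": 0.11, "y": -0.6, "z": 0, "rx": 0, "ry": 0, "rz": 0.08, "gripper": 0}, {"x": 0.11, "y": -0.59, "z": 0, "rx": 0, "ry": 0, "rz": 0.08, "gripper": 0}, {"x": 0.06, "y": -0.3, "z": 0, "rx": 0, "ry": 0, "rz": 0.04, "gripper": 0}]'

```text
clock: 11.58
eef_pos: [497.9, 39.1, 114.2]
tcp_rot: [0.0, 0.925, -0.38, -0.001]
wrist_force: [-4.3, -0.4, 2.1]
opening: 0.007
gripper_force: 1.8
```

```bash
python3 look.py l; python3 -c "
from h import *
print(bot.state()['joint_positions'][5])"
```

```text
scene 64 [516.6  56.7] r 75.8 turned deg 355.2
11.6833 [498.5  39.  114.3] tool deg 335.8 r 68.8 [-2.2 -0.2 -0.5]
2.318627744599074
```

View pics/l.png

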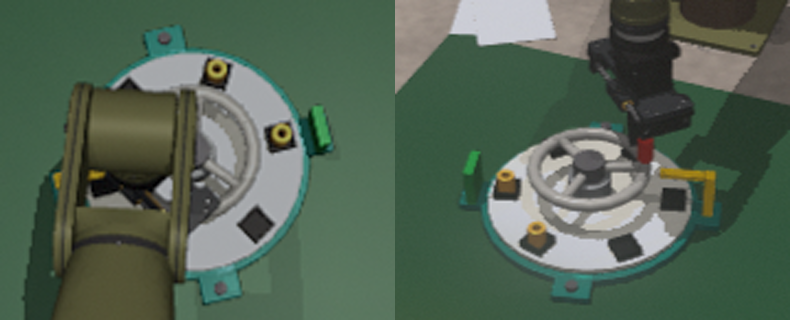

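The next bushing has nearly reached the green post, at about (282,133) in the top crop. The handle needs roughly 6 more degrees.

>>> servo_tool --motion '[{"x": 0.06, "y": -0.29, "z": 0, "rx": 0, "ry": 0, "rz": 0.04, "gripper": 0}, {"x": 0.06, "y": -0.29, "z": 0, "rx": 0, "ry": 0, "rz": 0.04, "gripper": 0}, {"x": 0.04, "y": -0.15, "z": 0, "rx": 0, "ry": 0, "rz": 0.02, "gripper": 0}]'

```text
clock: 11.93
eef_pos: [504.3, 42.8, 114.2]
tcp_rot: [0.0, 0.905, -0.426, -0.001]
wrist_force: [-3.2, 0.3, 1.1]
opening: 0.005
gripper_force: 1.7
```

>>> servo_tool --motion '[{"x": 0, "y": 1, "z": 0, "rx": 0, "ry": 0, "rz": 0, "gripper": 0}, {"x": 0, "y": 1, "z": 0, "rx": 0, "ry": 0, "rz": 0, "gripper": 0}, {"x": 0, "y": 0, "z": 0, "rx": 0, "ry": 0, "rz": 0, "gripper": 0}]'

```text
clock: 12.18
eef_pos: [488.6, 29.1, 114.5]
tcp_rot: [0.0, 0.904, -0.427, 0.0]
wrist_force: [-0.1, -0.4, -0.2]
opening: 0.003
gripper_force: 0.0
```

```bash
python3 look.py m
```

```text
scene 79 [520.5  58.3] r 76.2 turned deg 358.4
12.2833 [489.6  29.6 114.9] tool deg 325.0 r 68.1 [-1.1  0.4 -0. ]
```

>>> servo_tool --motion '[{"x": 0, "y": 0, "z": -2, "rx": 0, "ry": 0, "rz": 0, "gripper": 0}, {"x": 0, "y": 0, "z": -3, "rx": 0, "ry": 0, "rz": 0, "gripper": 0}, {"x": 0, "y": 0, "z": -3, "rx": 0, "ry": 0, "rz": 0, "gripper": 0}, {"x": 0, "y": 0, "z": -3, "rx": 0, "ry": 0, "rz": 0, "gripper": 0}, {"x": 0, "y": 0, "z": -1, "rx": 0, "ry": 0, "rz": 0, "gripper": 0}]'

```text
clock: 12.7
eef_pos: [492.1, 30.0, 240.4]
tcp_rot: [-0.002, 0.904, -0.427, 0.004]
wrist_force: [1.1, 0.5, 0.7]
opening: 0.007
gripper_force: 0.0
```

>>> servo_tool --motion '[{"x": 0, "y": 3, "z": 0, "rx": 0, "ry": 0, "rz": 0, "gripper": 0}, {"x": 0, "y": 3, "z": 0, "rx": 0, "ry": 0, "rz": 0, "gripper": 0}, {"x": 0, "y": 3, "z": 0, "rx": 0, "ry": 0, "rz": 0, "gripper": 0}, {"x": 0, "y": 3, "z": 0, "rx": 0, "ry": 0, "rz": 0, "gripper": 0}, {"x": 0, "y": 3, "z": 0, "rx": 0, "ry": 0, "rz": 0, "gripper": 0}]'

```text
clock: 13.12
eef_pos: [372.7, -65.7, 233.9]
tcp_rot: [0.0, 0.905, -0.426, -0.0]
wrist_force: [-0.6, -0.7, -0.2]
opening: 0.005
gripper_force: 0.0
```

```bash
python3 look.py n
```

```text
top 47 [515.9  56.7] r 75.9 turned deg 354.7
scene 80 [520.2  58.4] r 76.3 turned deg 358.1
13.2167 [372.  -66.8 234. ] tool deg 266.9 r 176.8 [ 0.2 -0.9  0. ]
```

View pics/n.png

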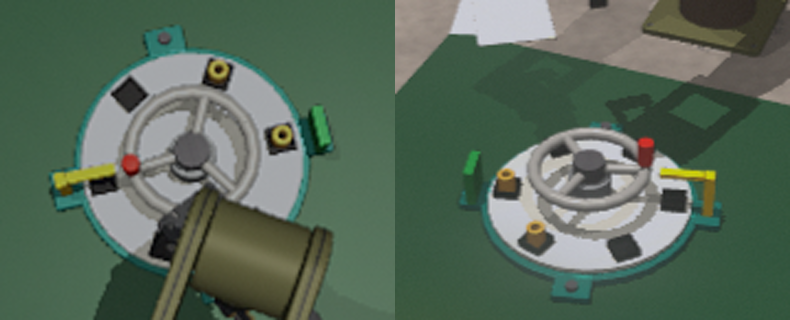

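Both cameras put the handle about 4° (0.07 rad) short of its starting direction, inside the 10° tolerance. The next bushing sits at the green post, the spare is still in its nest, and the arm is clear. I'll hand it in.

```bash
python3 -c "
from plant import bot
print(bot.job_done())"
```

```text
the job is handed in; nothing more can be done
None
```

I pushed the hand wheel clockwise to about 4° short of one full turn (10° allowed), with the next bushing at the green post, the spare in its nest and the arm clear; force peaked near 27 N at the wrist partway round (limit 35 N), and the hand-in returned no verdict.

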